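Load the winder's spring arbor with three spacers

TASK

Make up the spacer stack for the coil winder: thread the three aluminium rings onto the upright spring arbor, the thickest first, then the middle one, the thinnest last on top. The arbor's spring leaves hold a ring wherever it is left, so press each ring down, when its turn comes, until it bears firmly on what is below it (about 12 N, never more than 25 N), and leave the roller, the tape roll and the hex key beside the work alone.

Things in the scene. Friction and masses are not known exactly. Their poses are not given: they have to be found in the camera images.
- thick_centre (a point): centre (half-way up) of the thick spacer: a plain aluminium ring lying flat and loose, 20 mm thick, 56 mm outside diameter, 28 mm bore; z is its axis, its yaw means nothing
- middle_centre (a point): centre (half-way up) of the middle spacer: a plain aluminium ring lying flat and loose, 13 mm thick, 56 mm outside diameter, 28 mm bore; z is its axis, its yaw means nothing
- thin_centre (a point): centre (half-way up) of the thin spacer: a plain aluminium ring lying flat and loose, 8 mm thick, 56 mm outside diameter, 28 mm bore; z is its axis, its yaw means nothing
- fixture: arbor fixture bolted to the bench: dark 72 x 72 x 12 mm plate with a 46 mm boss; origin on the bench under the arbor's axis, z up. From the boss rises a steel post with a 42 mm seat flange; the arbor's tip is 53 mm above the seat. The post is set up or down for each job: the free seat's face is 44 to 64 mm above the bench, not measured; feel for it. A stiff spring under it gives 1 mm per 5 N
- boss_top (a point): centre of the boss's top, on the arbor's axis, 30 mm above the bench. The arbor over it: 21 mm core, tapered nose, nine sprung upright leaves bulging to 30 mm diameter (a ring's bore is 28), bent in at their tops as lead-in. They yield sideways and drag on a ring with up to 7 N from 46 mm above the seat down; at the seat, or a ring already home, the force rises fast
- spare_roller: a white grooved roller, 39 mm across and 21 mm high, standing loose on the bench; bystander, origin under its centre
- masking_tape: a roll of tan tape, 65 mm across and 18 mm high, lying loose on the bench; bystander, origin under its centre. Beyond it and the roller stands the coil winder (front face x = 0.58 m); its tall column overhangs the bench to x = 0.53 at y = -0.19 to -0.15, from 0.12 m up: keep the arm clear
- hex_key: a black hex key, 82 x 30 x 5 mm, lying loose on the bench; bystander, origin under its centre
Things that resemble listed ones, but are neither listed nor needed, are in the scene too. Leave any black or yellow look-alike of the part that bears thin_centre alone.

How it is judged (in metres and radians):
On the way, in this order (a step that is already met when the one before it is completed fails the run):
1. the thick spacer is threaded on the arbor and pressed down on the seat with at least 9 N (horizontal distance between thick_centre and fixture below 0.004 m and z of thick_centre in the frame of fixture below 0.076 m and contact force between spacer_thick and fixture above 9 N), for 0.1 s.
2. the middle spacer is threaded on the arbor and pressed down on the spacer under it with at least 9 N (horizontal distance between middle_centre and fixture below 0.004 m and z of middle_centre in the frame of fixture below 0.0925 m and contact force between spacer_middle and spacer_thick above 9 N), for 0.1 s.
3. the thin spacer is threaded on the arbor and pressed down on the spacer under it with at least 9 N (horizontal distance between thin_centre and fixture below 0.004 m and z of thin_centre in the frame of fixture below 0.103 m and contact force between spacer_thin and spacer_middle above 9 N), for 0.1 s.
At the end, for the whole second after the job is handed in: All three rings are on the arbor, released, at rest and level (tilt under 0.08 rad, centres within 4 mm of the arbor's axis): thick lowest, its centre no more than 76 mm above the bench, the middle one on it and the thin one on top, with under 2 mm of gap between rings (horizontal distance between each of thick_centre, middle_centre, thin_centre and fixture below 0.004 m and angle between each of thick_centre, middle_centre, thin_centre's own z axis and vertical below 0.08 rad and linear speed of each of spacer_thick, spacer_middle, spacer_thin below 0.02 m/s and z of thick_centre in the frame of fixture below 0.076 m and distance between middle_centre and thick_centre below 0.0185 m and distance between thin_centre and middle_centre below 0.0125 m and height (world z) of middle_centre above 0.06 m and height (world z) of thin_centre above 0.07 m); the robot touches nothing.
It fails at once if a spacer is forced onto the fixture or onto another spacer with more than 25 N (contact force between any of spacer_thick, spacer_middle, spacer_thin and fixture above 25 N or contact force between any of spacer_middle, spacer_thin and spacer_thick above 25 N or contact force between spacer_thin and spacer_middle above 25 N).
It fails at once if the spare roller, the tape roll or the hex key is moved by more than 2 cm (distance of any of spare_roller, masking_tape, hex_key from where it was at the start of the episode above 0.02 m).
It also fails if it takes over 67 s, if anything falls off the work surface, if the arm or the gripper's body presses on something with over 40 N, if the wrist force passes 120 N, or if a joint passes its speed limit or range.

ROBOT

A 6-joint arm with a two-finger parallel gripper is mounted at the origin on a cart in front of the work surface, level with it; the furniture and walls round the work are solid. World frame = base frame: x ahead of the robot, y to its left, z up, the work surface at z = 0. Lengths are in m, angles in degrees, forces in N, time in s.
With the tool pointing down it reaches from about 0.3 to 0.775 m from the base axis. Payload 14.6 kg.
Tool frame: the origin (TCP) lies where the fingers leave the gripper's body, on its centre line; the fingertips stand 97 mm ahead of it and the grasp point (between the pads) lies 78 mm ahead of it; z points along the fingers, y is the line along which they close (so a half turn about z gives the same grasp; the last joint's range is limited). The gripper opens to 94 mm and grips with 3 to 60 N. Pads are 16 mm wide; open, the fingers measure 119 mm over their backs; the gripper's body (75 mm by 177 mm) begins 78 mm behind the grasp point.
Start: joints at [-66.899, 17.183, 87.147, -0, 75.671, -3.816], TCP at [0.249, -0.49, 0.303] pointing down, gripper open.
Joint ranges: [-173.82, 173.82], [-45.26, 126.66], [13.44, 144.39], [-59.66, 239.66], [0, 175.72], [-146.38, 146.38]. Speed limits (degrees/s): [127.2, 127.2, 147.25, 180, 180, 180].

INTERFACE

Orientations are given as [roll, pitch, yaw] about the fixed x, y, z axes, in that order (R = Rz(yaw) Ry(pitch) Rx(roll)).
In Python, from bench import manip gives the robot as it stands.
- The arm moves only by the tool move_arm, never from a script. Its argument "plan" is a list of rows, each a list of 3 entries, a list of its own where there are three numbers: the closure, from 0 (fully open) to 1 (shut), then the shift along the tool's x, y, z in cm, then the turn, a rotation vector about the tool's x, y, z in rad. A call has 1 to 12 rows; each row is the pose to reach, as a shift and turn from the pose commanded when the call began, along the tool's axes at that moment; what a row does not reach only later rows make up. A row lasts 1/12 s, in which the tool goes at most 41.7 mm and 7.16 degrees, less where a joint would pass 70% of its speed; a pose out of reach is approached as far as the arm can. A call with a gripper value outside its range is refused whole. The fingers move at their own pace and stop on an object; "squeeze" is the grip in N (left out, the last holds). Time passes only in rows, so rows that repeat a pose let the fingers close. It gives the time, the measured TCP pose, the force, the opening and the grip force at its end, in the units of the state.
- manip.state(): the state, without advancing time (a new reading comes with each control period).
- manip.snapshot(name): name is "scene" or "top" or "wrist"; returns a dict with "color" (400x640x3 uint8, red, green, blue), "mtx" (3x3 intrinsics, pixels), "k1" (the pictures are not rectified: a ray, as slopes to the right and down, at radius r is drawn at 1 + k1 r^2 times it, then the intrinsics apply), "world_from_camera" (4x4, takes a point from camera to world coordinates). Camera axes: x right, y down, z forward; pixel columns grow to the right and rows downward; lengths in m; the calibration is good to about 2 mm. A picture is of the moment at which its call begins. There is no depth.
- manip.finish_job(): hands the job in; it is judged then, once.
The state is a dict: "time_s": time; "joint_pos": joint angles; "dq": joint speeds; "joint_efforts": joint torques, N m; "ee_pos": TCP position; "ee_rot": TCP orientation; "ft_force": force on the tool from outside, world axes, zero at the start; "moment": the same for the moment, N m; "opening": opening from 0.0 (shut) to 1.0 (fully open); "grasp_force": force on a finger pad.
Only numpy, scipy, OpenCV 4.12 (cv2) and the standard library are available. Lean on these libraries where they do the work, as an engineer would, in place of code of your own. Each camera call takes 0.05 s, during which the arm holds its last target. There are 200 camera calls.

## Working session

There is one attempt and no reset: what is moved stays moved. The work goes in short steps, Python scripts to look and compute and a tool call to move; the robot and the scene stay as the last step left them, time stands still between calls to the robot, and variables do not carry over. Pictures are saved under pics/ and viewed, at most 10 in all, crops included, and the job is handed in when it is done.

Besides the shell and the picture viewer there is one more tool, called after "Call:" as name(argument=value, ...), one argument or row to a line, values as JSON. move_arm: Moves the arm, as the interface text tells. Its arguments: {"type":"object","properties":{"plan":{"type":"array","items":{"type":"array"}},"squeeze":{"type":"number"}},"required":["plan"]}

```bash
mkdir -p pics
cat > h.py <<'E'
from bench import manip
import numpy as np, cv2
def snap(n,f=None):
    s=manip.snapshot(n)
    if f: cv2.imwrite('pics/'+f,cv2.cvtColor(s['color'],cv2.COLOR_RGB2BGR))
    return s
def ray(s,u,v):
    K=np.array(s['mtx'])
    d=np.array([(u-K[0,2])/K[0,0],(v-K[1,2])/K[1,1]]);x=d.copy()
    for _ in range(20): x=d/(1+s['k1']*(x@x))
    T=np.array(s['world_from_camera'])
    return T[:3,3],T[:3,:3]@np.array([x[0],x[1],1])
def onz(s,u,v,z):
    o,d=ray(s,u,v); return o+d*(z-o[2])/d[2]
def proj(s,p):
    T=np.array(s['world_from_camera']);c=T[:3,:3].T@(np.array(p)-T[:3,3])
    x=c[:2]/c[2];x=x*(1+s['k1']*(x@x));K=np.array(s['mtx'])
    return K[0,0]*x[0]+K[0,2],K[1,1]*x[1]+K[1,2]
E
python3 - <<'E'
from h import *
s=snap('top','top.png');snap('scene','scene.png')
print(s['mtx'],s['world_from_camera'],s['k1']);print(manip.state())
E
```

```text
[[435.13555754   0.         322.04697541]
 [  0.         435.13555754 200.23016573]
 [  0.           0.           1.        ]] [[ 1.56624265e-02 -9.91658388e-01  1.27938777e-01  4.38590449e-01]
 [-9.99876937e-01 -1.56481005e-02  1.11716595e-03  1.19687062e-01]
 [ 8.94151860e-04 -1.27940530e-01 -9.91781438e-01  1.25920754e+00]
 [ 0.00000000e+00  0.00000000e+00  0.00000000e+00  1.00000000e+00]] 0.041940507767520126
{'time_s': 0.1, 'joint_pos': array([-6.68975324e+01,  1.72103714e+01,  8.71752461e+01, -7.72749684e-04,
        7.56704590e+01, -3.81577565e+00]), 'dq': array([-0.05902069, -0.01397765, -0.25956056,  0.03762201,  0.00739258,
        0.00791048]), 'joint_efforts': array([ 1.39057465e-03, -5.32643580e+01, -3.53282261e+01,  7.09800376e-02,
        2.35068554e-02, -6.60486262e-05]), 'ee_pos': array([ 0.2489404 , -0.49029104,  0.30217393]), 'ee_rot': array([-1.79943998e+02, -2.98495319e-03,  2.69184334e+01]), 'ft_force': array([-0.35420872,  0.62343228,  0.44280717]), 'moment': array([0.02665566, 0.00265952, 0.01260616]), 'grasp_force': 0.0, 'opening': 0.999038597826039}
```

View pics/top.png

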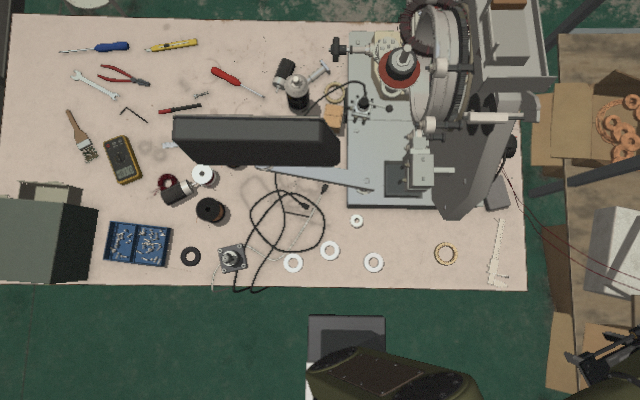

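View pics/scene.png

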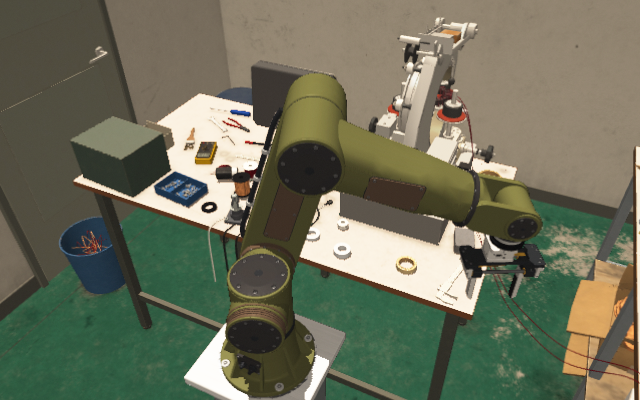

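The top view shows the white rings at (293,263), (330,251) and (374,262), the fixture at (232,258), the roller at (356,221), the tape at (445,254) and a black decoy ring at (190,256). I'll zoom in to tell the thicknesses apart.

Run:
```python
from h import *
t=cv2.imread('pics/top.png');s=cv2.imread('pics/scene.png')
a=cv2.resize(t[200:295,180:400],None,fx=3.6,fy=3.6,interpolation=cv2.INTER_CUBIC)
b=cv2.resize(s[180:280,200:420],None,fx=3.0,fy=3.0,interpolation=cv2.INTER_CUBIC)[:, :792]
b=cv2.copyMakeBorder(b[:256],0,0,0,792-b.shape[1],cv2.BORDER_CONSTANT) if b.shape[1]<792 else b[:256]
cv2.imwrite('pics/c.png',np.vstack([a[:342],b]))
T=snap('top');S=snap('scene')
for n,(u,v),z in [('r1',(293,263),.013),('r2',(330,251),.013),('r3',(374,262),.013),('roller',(356,221),.021),('tape',(445,254),.018),('plate',(232,258),.02),('bk',(190,256),.008)]:
    p=onz(T,u,v,z);print(n,p.round(4),np.round(proj(S,p),1))
# white blobs
g=cv2.cvtColor(t,cv2.COLOR_BGR2HSV);m=((g[...,1]<25)&(g[...,2]>200)).astype(np.uint8)
n,l,st,c=cv2.connectedComponentsWithStats(m)
for i in range(1,n):
    if st[i,4]>40: print(st[i],c[i].round(1))
```

```text
r1 [0.4188 0.2005 0.013 ] [278.1 231.2]
r2 [0.4542 0.0962 0.013 ] [310.8 233.6]
r3 [ 0.4253 -0.0288  0.013 ] [341.8 250.2]
roller [0.5402 0.0234 0.021 ] [341.3 222.4]
tape [ 0.4513 -0.2281  0.018 ] [404.1 262.8]
plate [0.4305 0.372  0.02  ] [236.2 213.6]
bk [0.4345 0.4934 0.008 ] [208.2 206.2]
[192 165  20  19 279] [201.3 173.7]
[350 214  13  12  89] [356.  219.9]
[320 241  19  19 189] [329.3 249.9]
[365 253  18  19 183] [373.5 262. ]
[283 254  19  19 194] [292.3 262.5]
[306 384   6  16  63] [308.  393.7]
```

View pics/c.png

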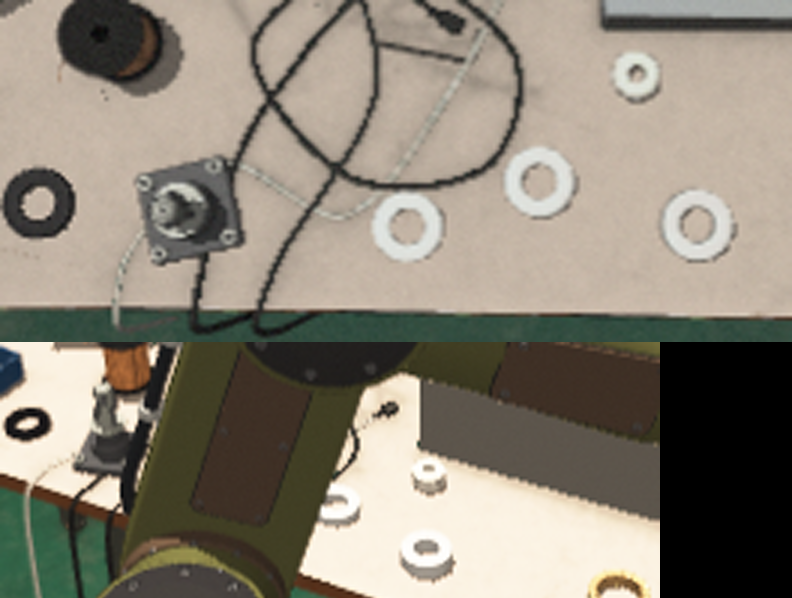

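White ring r3 looks thickest in the scene view, but r1 is hidden there. I'll go over r3 and look with the wrist camera.

Call:
move_arm(
  plan=[
    [0,[36.6,-33.1,0],[0,0,0]],
    [0,[36.6,-33.1,0],[0,0,0]],
    [0,[36.6,-33.1,0],[0,0,0]],
    [0,[36.6,-33.1,0],[0,0,0]],
    [0,[36.6,-33.1,0],[0,0,0]],
    [0,[36.6,-33.1,0],[0,0,0]],
    [0,[36.6,-33.1,0],[0,0,0]],
    [0,[36.6,-33.1,0],[0,0,0]],
    [0,[36.6,-33.1,0],[0,0,0]],
    [0,[36.6,-33.1,0],[0,0,0]],
    [0,[36.6,-33.1,0],[0,0,0]],
    [0,[36.6,-33.1,0],[0,0,0]],
  ],
)

```text
time_s: 1.2
ee_pos: [0.4258, -0.027, 0.3028]
ee_rot: [180.0, -0.0, 27.0]
ft_force: [-0.4, -0.8, 0.1]
opening: 0.999
grasp_force: 0.0
```

Run:
```python
from h import *
s=snap('wrist','w1.png');st=manip.state()
print(st['time_s'],st['ee_pos'],st['ee_rot'],st['ft_force'],st['dq'].round(1));print(s['mtx'],s['world_from_camera'],s['k1'])
for p in [(.4188,.2005,.013),(.4542,.0962,.013),(.4253,-.0288,.013)]: print(proj(s,p))
```

```text
1.25 [ 0.4270284  -0.02341667  0.30277932] [-1.79956714e+02 -7.49128096e-02  2.70952370e+01] [-0.35266167  0.58638506 -0.77016424] [ -7.3  -0.9   0.9  -0.5   0.  -10.4]
[[318.05802166   0.         320.06445457]
 [  0.         318.05802166 199.21908186]
 [  0.           0.           1.        ]] [[ 4.52294235e-01 -8.57449054e-01 -2.45379391e-01  4.98598180e-01]
 [-8.91868688e-01 -4.34965908e-01 -1.23995577e-01  8.93322708e-03]
 [-4.11779282e-04  2.74928680e-01 -9.61464535e-01  3.85499832e-01]
 [ 0.00000000e+00  0.00000000e+00  0.00000000e+00  1.00000000e+00]] -0.010876836351610426
(np.float64(135.1663581909806), np.float64(94.32608937480997))
(np.float64(233.4135777006872), np.float64(108.54259866072998))
(np.float64(320.61076912150185), np.float64(179.8856758767941))
```

View pics/w1.png

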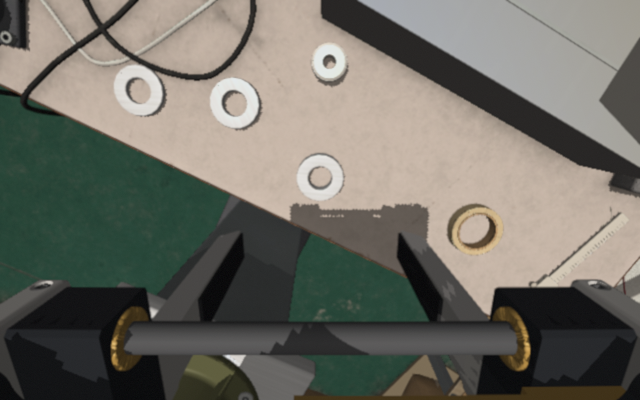

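The wrist view shows the three white rings at (139,90), (235,103) and (320,177), the roller at (329,62) and the tape at (476,229). I'll compare ring wall heights in an enlarged scene view.

Run:
```python
from h import *
s=snap('scene','s2.png');w=snap('wrist','w2.png')
S=cv2.imread('pics/s2.png');W=cv2.imread('pics/w2.png')
f=lambda im,u,v,r,k:cv2.resize(im[int(v)-r:int(v)+r,int(u)-r:int(u)+r],(260,260),interpolation=cv2.INTER_CUBIC)
ps=[(.4188,.2005,.01),(.4542,.0962,.01),(.4253,-.0288,.01)]
rows=[np.hstack([f(im,*proj(c,p),r,0) for p in ps]) for im,c,r in((S,s,20),(W,w,32))]
cv2.imwrite('pics/c2.png',np.vstack(rows))
```

```text
(no output)
```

View pics/c2.png

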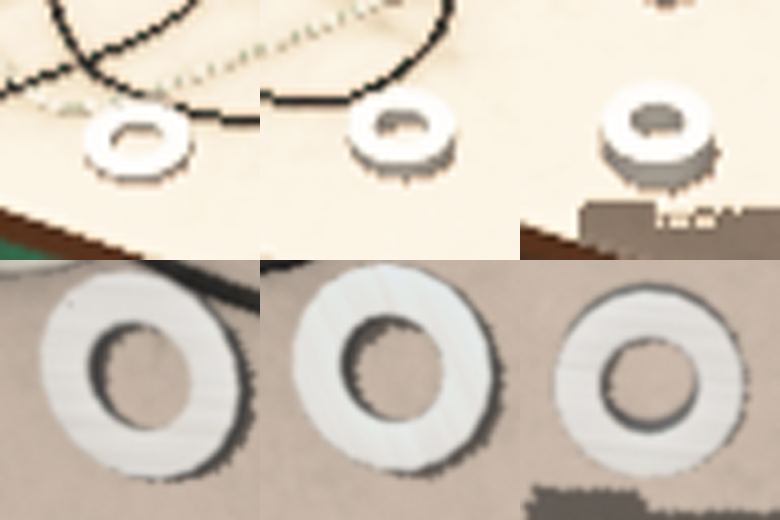

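The wall heights are clear: r3 (right) is thick, r2 is middle and r1 (left) is thin. Next I'll get accurate centres.

```bash
cat >> h.py <<'E'
def ring(s,p,R=.05):
    """centre of the white top face (height p[2]) near p"""
    g=cv2.cvtColor(s['color'],cv2.COLOR_RGB2HSV);m=((g[...,1]<28)&(g[...,2]>190)).astype(np.uint8)
    u,v=proj(s,p);n,l,st,c=cv2.connectedComponentsWithStats(m)
    k=[i for i in range(1,n) if st[i,4]>60]
    i=min(k,key=lambda i:np.hypot(c[i][0]-u,c[i][1]-v))
    cs,_=cv2.findContours((l==i).astype(np.uint8),cv2.RETR_EXTERNAL,cv2.CHAIN_APPROX_NONE)
    q=max(cs,key=len)[:,0].astype(float)
    w=np.array([onz(s,a,b,p[2])[:2] for a,b in q])
    (x,y),r=cv2.minEnclosingCircle(w.astype(np.float32))
    A=np.c_[w,np.ones(len(w))];z=np.linalg.lstsq(A,(w**2).sum(1),rcond=None)[0]
    return np.array([z[0]/2,z[1]/2,np.sqrt(z[2]+(z[:2]**2).sum()/4)])
def rel(st,p):
    """shift (cm, tool axes) from measured TCP to world p"""
    from scipy.spatial.transform import Rotation as Ro
    return (Ro.from_euler('xyz',st['ee_rot'],degrees=True).inv().apply(np.array(p)-st['ee_pos'])*100).round(2)
E
python3 - <<'E'
from h import *
w=snap('wrist');t=snap('top')
for n,p in dict(thin=(.4188,.2005,.008),mid=(.4542,.0962,.013),thick=(.4253,-.0288,.02)).items():
    print(n,ring(w,p).round(4),ring(t,p).round(4))
st=manip.state();print(st['ee_pos'],st['ee_rot'])
c=ring(w,(.4253,-.0288,.02));print(rel(st,(c[0],c[1],.2)),rel(st,(c[0],c[1],.101)))
E
```

```text
thin [0.423  0.2024 0.0267] [0.4199 0.2026 0.0261]
mid [0.46   0.0987 0.0268] [0.4573 0.0989 0.0262]
thick [ 0.4278 -0.0256  0.0267] [0.5436 0.023  0.017 ]
[ 0.42531063 -0.0299086   0.30252276] [-1.79997613e+02  2.02585145e-02  2.69397979e+01]
[ 0.42 -0.28 10.25] [ 0.42 -0.28 20.15]
```

Call:
move_arm(
  plan=[
    [0,[0.4,-0.3,4],[0,0,0]],
    [0,[0.4,-0.3,8],[0,0,0]],
    [0,[0.4,-0.3,12],[0,0,0]],
    [0,[0.4,-0.3,15.5],[0,0,0]],
    [0,[0.4,-0.3,18],[0,0,0]],
    [0,[0.4,-0.3,19.5],[0,0,0]],
    [0,[0.4,-0.3,20.1],[0,0,0]],
    [0,[0.4,-0.3,20.1],[0,0,0]],
    [0,[0.4,-0.3,20.1],[0,0,0]],
  ],
)

```text
time_s: 2.2
ee_pos: [0.4279, -0.0259, 0.1023]
ee_rot: [180.0, -0.0, 26.8]
ft_force: [0.2, -1.0, -0.1]
opening: 1.0
grasp_force: 0.0
```

Run:
```python
from h import *
w=snap('wrist','w3.png');st=manip.state()
print(ring(w,(.4278,-.0256,.02)).round(4),st['ee_pos'],st['ee_rot'])
```

```text
[0.5405 0.0205 0.0104] [ 0.42814627 -0.0256883   0.10272533] [ 1.79946263e+02 -7.50496352e-02  2.68636104e+01]
```

Call:
move_arm(
  plan=[
    [0.3,[0,0,0.15],[0,0,0]],
    [0.6,[0,0,0.15],[0,0,0]],
    [1,[0,0,0.15],[0,0,0]],
    [1,[0,0,0.15],[0,0,0]],
    [1,[0,0,0.15],[0,0,0]],
    [1,[0,0,0.15],[0,0,0]],
    [1,[0,0,0.15],[0,0,0]],
    [1,[0,0,0.15],[0,0,0]],
  ],
  squeeze=45,
)

```text
time_s: 2.92
ee_pos: [0.4277, -0.0251, 0.1003]
ee_rot: [180.0, -0.0, 26.9]
ft_force: [-0.4, 0.3, 2.0]
opening: 0.589
grasp_force: 45.0
```

Call:
move_arm(
  plan=[
    [1,[0,0,-3],[0,0,0]],
    [1,[0,0,-7],[0,0,0]],
    [1,[1,-3,-11],[0,0,0]],
    [1,[2,-6.5,-14],[0,0,0]],
    [1,[3,-10,-16.5],[0,0,0]],
    [1,[4,-14,-18],[0,0,0]],
    [1,[5,-18,-18],[0,0,0]],
    [1,[6,-22,-18],[0,0,0]],
    [1,[7,-26,-18],[0,0,0]],
    [1,[8,-30,-18],[0,0,0]],
    [1,[8.2,-33.5,-18],[0,0,0]],
    [1,[8.2,-35.3,-18],[0,0,0]],
  ],
)

```text
time_s: 3.92
ee_pos: [0.3395, 0.3296, 0.28]
ee_rot: [-180.0, 0.0, 27.0]
ft_force: [0.4, -0.7, -0.1]
opening: 0.594
grasp_force: 45.0
```

Run:
```python
from h import *
snap('wrist');snap('wrist');w=snap('wrist','w4.png');st=manip.state()
np.save('w4.npy',w,allow_pickle=True)
print(st['time_s'],st['ee_pos'],st['ee_rot'],st['grasp_force'],st['opening'],st['ft_force'],proj(w,(.4305,.372,.03)))
```

```text
4.0667 [0.34012732 0.32788488 0.2797116 ] [1.79987923e+02 4.92047220e-02 2.70985221e+01] 44.999687215313315 0.5916116289697773 [-0.22970762  0.2423909  -0.47575765] (np.float64(323.112414160218), np.float64(87.75903517054212))
```

View pics/w4.png

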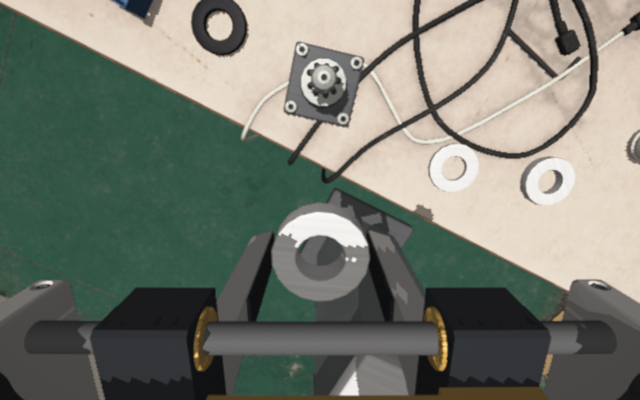

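The fixture plate's screws are at about (302,48), (358,62), (343,118) and (290,106). The arbor nose is at (324,76) and the held ring at (321,251). I'll refine the fixture axis and the held ring's centre.

Run:
```python
from h import *
w=np.load('w4.npy',allow_pickle=True).item();st=manip.state()
g=cv2.cvtColor(w['color'],cv2.COLOR_RGB2GRAY)
sc=[]
for u,v in [(302,48),(358,62),(343,118),(290,106)]:
    p=g[v-7:v+8,u-7:u+8];m=(p>130).astype(np.uint8);n,l,s_,c=cv2.connectedComponentsWithStats(m)
    i=1+np.argmax(s_[1:,4]);sc.append((c[i]+[u-7,v-7]))
sc=np.array(sc);print(sc.round(1))
q=np.array([onz(w,*a,.015) for a in sc]);print(q.round(4),'centre',q.mean(0).round(4))
c=q.mean(0)
for h in (.03,.06,.09,.1,.11,.12):print(h,np.round(proj(w,(c[0],c[1],h)),1))
# top camera
t=snap('top');print('top proj plate',np.round(proj(t,c),1))
# held ring: outer fit rim, top face
z=st['ee_pos'][2]-.0985+.02+.001-.004
hs=[]
m=(g>150).astype(np.uint8);m[:205]=0;m[298:]=0;m[:,:268]=0;m[:,375:]=0
ys,xs=np.nonzero(m);print(xs.min(),xs.max(),ys.min(),ys.max())
for tz in(.077,.08):
    T=st['ee_pos'];print(np.round(proj(w,(T[0],T[1],T[2]-tz)),1))
```

```text
[[301.4  47.1]
 [358.5  61.4]
 [342.6 117.9]
 [288.8 105.6]]
[[0.4558 0.4093 0.015 ]
 [0.4702 0.3519 0.015 ]
 [0.4138 0.3401 0.015 ]
 [0.3992 0.3962 0.015 ]] centre [0.4347 0.3744 0.015 ]
0.03 [322.9  82.5]
0.06 [323.2  80. ]
0.09 [323.5  76.8]
0.1 [323.6  75.6]
0.11 [323.8  74.3]
0.12 [323.9  72.8]
top proj plate [231.6 256.5]
278 367 211 262
[321.9 260.9]
[321.8 258.4]
```

Run:
```python
from h import *
a=cv2.imread('pics/w4.png');b=cv2.resize(a[30:130,270:370],(400,400),interpolation=cv2.INTER_CUBIC)
c=cv2.resize(a[195:305,260:380],(436,400),interpolation=cv2.INTER_CUBIC)
cv2.imwrite('pics/c4.png',np.hstack([b,c])[:,:800])
```

```text
(no output)
```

View pics/c4.png

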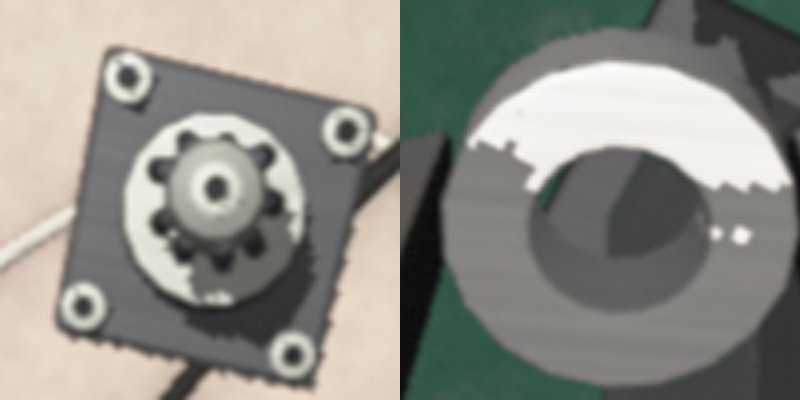

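Run:
```python
from h import *
from scipy.spatial.transform import Rotation as Ro
w=np.load('w4.npy',allow_pickle=True).item();st=manip.state();T=st['ee_pos'];print(T,st['ee_rot'])
R=Ro.from_euler('xyz',st['ee_rot'],degrees=True).as_matrix()
for r in(.028,.014):
  e=np.array([proj(w,T+R@np.array([r*np.cos(a),r*np.sin(a),.0803])) for a in np.linspace(0,6.28,200)]);print(r,e.min(0).round(1),e.max(0).round(1))
zt=T[2]-.0803
# measured: bore cols 130..312, outer bottom row 385, top 62
for r,(c0,c1,r0,r1) in {.028:(42,397,62,385),.014:(130,312,148,312)}.items(): print(r,np.array([c0,c1])/3.633+260,np.array([r0,r1])/3.636+195)
p=onz(w,323.06,84.19,.014);print('axis',p,np.round([proj(w,(p[0],p[1],h)) for h in(.095,.105,.115)],1))
print(rel(st,(p[0],p[1],T[2])))
```

```text
[0.34072331 0.3268788  0.27981354] [1.79979964e+02 4.30499595e-02 2.70062061e+01]
0.028 [274.2 210.9] [373.8 301.6]
0.014 [299.1 235.1] [348.8 280.4]
0.028 [271.56069364 369.27608037] [212.05170517 300.88558856]
0.014 [295.78309937 345.87943848] [235.70407041 280.80858086]
axis [0.43446724 0.37395239 0.014     ] [[323.9  76.8]
 [324.   75.6]
 [324.2  74.2]]
[ 1.049e+01  6.000e-02 -1.000e-02]
```

Call:
move_arm(
  plan=[
    [1,[3,0,0],[0,0,0]],
    [1,[6,0.1,0],[0,0,0]],
    [1,[8.5,0.1,1],[0,0,0]],
    [1,[10,0.1,3],[0,0,0]],
    [1,[10.5,0.1,4.5],[0,0,0]],
    [1,[10.5,0.1,5.5],[0,0,0]],
    [1,[10.5,0.1,5.5],[0,0,0]],
    [1,[10.5,0.1,5.5],[0,0,0]],
  ],
)

```text
time_s: 4.78
ee_pos: [0.4351, 0.3726, 0.2254]
ee_rot: [180.0, 0.0, 26.9]
ft_force: [0.4, 0.8, -0.5]
opening: 0.592
grasp_force: 45.0
```

Run:
```python
from h import *
s=snap('scene');st=manip.state();print(st['ee_pos'],st['ft_force'])
for h in(.012,.03,.044,.064,.097,.107,.117):print(h,np.round(proj(s,(.4345,.374,h)),1))
im=cv2.imread('pics/s2.png');print(cv2.cvtColor(im,cv2.COLOR_BGR2GRAY)[185:225,228:244])
```

```text
[0.43518754 0.37293475 0.22616293] [ 0.846107    0.23913373 -0.6250907 ]
0.012 [236.6 214.5]
0.03 [236.  210.5]
0.044 [235.6 207.4]
0.064 [234.9 202.9]
0.097 [233.9 195.2]
0.107 [233.5 192.9]
0.117 [233.2 190.5]
[[ 51  52  51  88 207 242 223  90 104 109 112 112 112 114 108 101]
 [ 51  51  51  75 181 244 237  90 106 110 105 114 116 117 107 104]
 [ 51  51  51  70 166 244 237 108 108 100 100 114 119 118 107 103]
 [ 51  51  52  60 142 242 236 145 104 100 106 116 123 115 107 105]
 [ 51  52  51  56 130 240 234 159 103 106 120 116 126 117 117 112]
 [ 51  51  51  50 111 236 217 129  97 113 120 110 117 121 121 115]
 [ 52  51  51  52 102 218 146  87  83 104 114 109 112 112 120 121]
 [ 51  51  52  51  80 164  63  60  90  97 102 114 106 108 115 118]
 [ 51  51  51  50  65 117  97 148 110 101 101 110  99 103 113 112]
 [ 52  52  50  52  63 130 200 218 167  89  97 105 103 105 118 119]
 [ 52  51  51  51  66 156 239 206 169  62  66  80  87  90  99 100]
 [ 50  51  51  52  55  98 189 174 108  68  31  22  33  35  34  33]
 [ 51  51  50  51  51  59 105 103 104  74  55  66  62  47  51  65]
 [ 50  52  51  50
[... 1092 characters left out ...]
  54  52  55  54  49  45  49]
 [ 52  51  51  51  51  53  51  51  50  60  58  54  51  45  43  44]
 [ 50  51  51  51  52  52  51  52  51  57  55  51  49  45  44  46]
 [ 51  52  51  52  51  51  51  49  46  52  52  51  49  46  47  53]
 [ 51  51  51  51  51  51  52  51  46  52  50  49  57  90  71  99]
 [ 52  52  51  52  51  51  52  51  50  49  47  50  82 134  89 160]
 [ 52  52  51  52  51  52  51  51  53  67  79  80 109 165 122 165]
 [ 51  51  52  52  51  51  52  51  56  90 115 114 119 180 155 110]
 [ 50  51  51  51  51  51  51  52  55  70  96 101 101  93  97  80]
 [ 51  51  52  51  51  51  52  50  50  47  54  62  68  74  62  79]
 [ 51  51  51  50  52  52  53  51  51  53  67  67  61  61  56  59]]
```

Call:
move_arm(
  plan=[
    [1,[0,0,1],[0,0,0]],
    [1,[0,0,2],[0,0,0]],
    [1,[0,0,2.6],[0,0,0]],
    [1,[0,0,3.0],[0,0,0]],
    [1,[0,0,3.3],[0,0,0]],
    [1,[0,0,3.6],[0,0,0]],
    [1,[0,0,3.6],[0,0,0]],
    [1,[0,0,3.6],[0,0,0]],
  ],
)

```text
time_s: 5.5
ee_pos: [0.4348, 0.3735, 0.1889]
ee_rot: [-180.0, 0.0, 26.9]
ft_force: [-2.2, 1.8, -3.0]
opening: 0.592
grasp_force: 45.0
```

```bash
cat >> h.py <<'E'
def force(n=6):
    f=[]
    for _ in range(n): manip.snapshot('wrist');f.append(manip.state()['ft_force'])
    st=manip.state();print(round(st['time_s'],2),'F',np.mean(f,0).round(2),np.std(f,0).round(2),'pos',st['ee_pos'].round(4),'grip',st['grasp_force'],round(st['opening'],3))
E
python3 -c "
from h import *
force()"
```

```text
5.8 F [-2.    1.47 -2.38] [0.58 0.34 0.32] pos [0.4351 0.3735 0.1893] grip 44.99916602857411 0.595
```

Call:
move_arm(
  plan=[
    [1,[-0.02,-0.05,0.4],[0,0,0]],
    [1,[-0.03,-0.05,0.8],[0,0,0]],
    [1,[-0.03,-0.05,1.2],[0,0,0]],
    [1,[-0.03,-0.05,1.6],[0,0,0]],
    [1,[-0.03,-0.05,1.8],[0,0,0]],
    [1,[-0.03,-0.05,1.8],[0,0,0]],
    [1,[-0.03,-0.05,1.8],[0,0,0]],
  ],
)

```text
time_s: 6.38
ee_pos: [0.4344, 0.3738, 0.1705]
ee_rot: [-180.0, 0.1, 26.9]
ft_force: [-2.3, 5.3, -3.2]
opening: 0.594
grasp_force: 45.0
```

```bash
python3 -c "
from h import *
force()"
```

```text
6.68 F [-2.47  4.88 -3.96] [0.55 0.44 0.19] pos [0.4344 0.3738 0.1705] grip 44.998568734154105 0.588
```

Call:
move_arm(
  plan=[
    [1,[0,0.05,0],[0,0,0]],
    [1,[0,0.1,0],[0,0,0]],
    [1,[0,0.1,0],[0,0,0]],
  ],
)

```text
time_s: 6.93
ee_pos: [0.4346, 0.3731, 0.1706]
ee_rot: [-180.0, 0.0, 26.9]
ft_force: [-3.4, 7.0, -2.8]
opening: 0.592
grasp_force: 45.0
```

```bash
python3 -c "
from h import *
force()"
```

```text
7.23 F [-4.07  6.71 -3.07] [0.28 0.44 0.5 ] pos [0.4346 0.3731 0.1706] grip 44.9987193569541 0.592
```

Call:
move_arm(
  plan=[
    [1,[0,-0.1,0],[0,0,0]],
    [1,[-0.02,-0.2,0],[0,0,0]],
    [1,[-0.02,-0.25,0],[0,0,0]],
    [1,[-0.02,-0.25,0],[0,0,0]],
  ],
)

```text
time_s: 7.57
ee_pos: [0.4337, 0.3748, 0.1709]
ee_rot: [180.0, 0.0, 26.9]
ft_force: [-3.0, 0.8, -3.3]
opening: 0.591
grasp_force: 45.0
```

```bash
python3 -c "
from h import *
force()"
```

```text
7.87 F [-1.35  0.48 -3.72] [0.18 0.41 0.65] pos [0.4338 0.3749 0.1711] grip 44.99879471026361 0.594
```

Call:
move_arm(
  plan=[
    [1,[-0.02,-0.02,0.3],[0,0,0]],
    [1,[-0.03,-0.02,0.6],[0,0,0]],
    [1,[-0.03,-0.02,0.7],[0,0,0]],
    [1,[-0.03,-0.02,0.7],[0,0,0]],
  ],
)

```text
time_s: 8.2
ee_pos: [0.4335, 0.375, 0.1639]
ee_rot: [180.0, -0.0, 26.9]
ft_force: [0.3, 0.9, -2.4]
opening: 0.592
grasp_force: 45.0
```

```bash
python3 -c "
from h import *
force(4)"
```

```text
8.4 F [ 0.54  0.91 -3.11] [0.25 0.29 0.22] pos [0.4334 0.375  0.164 ] grip 44.998985873535275 0.589
```

Call:
move_arm(
  plan=[
    [1,[0,0,0.2],[0,0,0]],
    [1,[0,0,0.3],[0,0,0]],
    [1,[0,0,0.3],[0,0,0]],
    [1,[0,0,0.3],[0,0,0]],
  ],
)

```text
time_s: 8.73
ee_pos: [0.4334, 0.375, 0.1611]
ee_rot: [180.0, -0.0, 26.9]
ft_force: [0.4, 0.2, -1.5]
opening: 0.59
grasp_force: 45.0
```

Call:
move_arm(
  plan=[
    [1,[0,0,0.2],[0,0,0]],
    [1,[0,0,0.2],[0,0,0]],
    [1,[0,0,0.2],[0,0,0]],
    [1,[0,0,0.2],[0,0,0]],
  ],
)

```text
time_s: 9.07
ee_pos: [0.4334, 0.375, 0.159]
ee_rot: [180.0, 0.0, 26.9]
ft_force: [0.4, 0.6, -1.5]
opening: 0.59
grasp_force: 45.0
```

Call:
move_arm(
  plan=[
    [1,[0,0,0.2],[0,0,0]],
    [1,[0,0,0.3],[0,0,0]],
    [1,[0,0,0.3],[0,0,0]],
    [1,[0,0,0.3],[0,0,0]],
  ],
)

```text
time_s: 9.4
ee_pos: [0.4333, 0.375, 0.1559]
ee_rot: [180.0, 0.0, 26.9]
ft_force: [0.5, 1.0, -1.5]
opening: 0.589
grasp_force: 45.0
```

Call:
move_arm(
  plan=[
    [1,[0,0,0.2],[0,0,0]],
    [1,[0,0,0.3],[0,0,0]],
    [1,[0,0,0.3],[0,0,0]],
    [1,[0,0,0.3],[0,0,0]],
  ],
)

```text
time_s: 9.73
ee_pos: [0.4333, 0.375, 0.1528]
ee_rot: [180.0, 0.0, 26.9]
ft_force: [-0.2, 0.8, -2.2]
opening: 0.59
grasp_force: 45.0
```

Call:
move_arm(
  plan=[
    [1,[0,0,0.2],[0,0,0]],
    [1,[0,0,0.3],[0,0,0]],
    [1,[0,0,0.3],[0,0,0]],
    [1,[0,0,0.3],[0,0,0]],
  ],
)

```text
time_s: 10.07
ee_pos: [0.4334, 0.3751, 0.1503]
ee_rot: [-180.0, -0.0, 26.9]
ft_force: [0.0, 0.0, 3.8]
opening: 0.593
grasp_force: 45.0
```

Call:
move_arm(
  plan=[
    [1,[0,0,0.1],[0,0,0]],
    [1,[0,0,0.15],[0,0,0]],
    [1,[0,0,0.15],[0,0,0]],
    [1,[0,0,0.15],[0,0,0]],
  ],
)

```text
time_s: 10.4
ee_pos: [0.4335, 0.3751, 0.1493]
ee_rot: [-180.0, -0.0, 26.9]
ft_force: [-1.9, -1.1, 9.4]
opening: 0.592
grasp_force: 45.0
```

```bash
python3 -c "
from h import *
force(3)"
```

```text
10.55 F [-2.44 -1.64  8.46] [0.1  0.03 0.62] pos [0.4335 0.3751 0.1493] grip 45.002729734405875 0.592
```

Call:
move_arm(
  plan=[
    [1,[0,0,0.05],[0,0,0]],
    [1,[0,0,0.1],[0,0,0]],
    [1,[0,0,0.1],[0,0,0]],
    [1,[0,0,0.1],[0,0,0]],
  ],
)

```text
time_s: 10.88
ee_pos: [0.4335, 0.3751, 0.1486]
ee_rot: [-180.0, -0.0, 26.9]
ft_force: [-3.7, -2.6, 11.1]
opening: 0.59
grasp_force: 45.0
```

```bash
python3 -c "
from h import *
force(4)"
```

```text
11.08 F [-3.67 -3.03 11.9 ] [0.36 0.57 0.57] pos [0.4335 0.3751 0.1486] grip 45.00403957441449 0.594
```

Call:
move_arm(
  plan=[
    [1,[0,0,0.04],[0,0,0]],
    [1,[0,0,0.04],[0,0,0]],
    [1,[0,0,0.04],[0,0,0]],
    [1,[0,0,-0.05],[0,0,0]],
    [0.2,[0,0,-0.05],[0,0,0]],
    [0.2,[0,0,-0.05],[0,0,0]],
    [0.2,[0,0,-0.05],[0,0,0]],
    [0.2,[0,0,-0.05],[0,0,0]],
  ],
)

```text
time_s: 11.75
ee_pos: [0.4333, 0.3749, 0.1478]
ee_rot: [180.0, 0.0, 26.9]
ft_force: [0.0, 0.4, 1.6]
opening: 0.796
grasp_force: 0.0
```

```bash
python3 -c "
from h import *
force(3)"
```

```text
11.9 F [ 0.03 -0.15 -0.27] [0.29 0.13 0.45] pos [0.4334 0.375  0.148 ] grip 0.0 0.798
```

Call:
move_arm(
  plan=[
    [0.2,[0,0,-3],[0,0,0]],
    [0.2,[0,0,-7],[0,0,0]],
    [0,[-0.5,1.5,-9],[0,0,0]],
    [0,[-2,5,-9],[0,0,0]],
    [0,[-3.5,9,-9],[0,0,0]],
    [0,[-5,13,-9],[0,0,0]],
    [0,[-6.5,17,-9],[0,0,0]],
    [0,[-8,20.5,-9],[0,0,0]],
    [0,[-9.5,24,-9],[0,0,0]],
    [0,[-10.1,25.9,-9],[0,0,0]],
    [0,[-10.1,25.9,-9],[0,0,0]],
    [0,[-10.1,25.9,-9],[0,0,0]],
  ],
)

```text
time_s: 12.9
ee_pos: [0.4607, 0.0977, 0.2382]
ee_rot: [-180.0, -0.0, 26.8]
ft_force: [0.7, -0.1, -0.6]
opening: 1.0
grasp_force: 0.0
```

Run:
```python
from h import *
force(4)
w=snap('wrist');t=snap('top');p=(.459,.0987,.013)
print(ring(w,p),ring(t,p),proj(w,p))
p=(.42,.2024,.008);print(ring(w,p),ring(t,p))
st=manip.state();c=ring(w,(.459,.0987,.013));print(rel(st,(c[0],c[1],.1005)),st['ee_pos'])
```

```text
13.1 F [ 0.26 -0.01  0.45] [0.62 0.24 0.51] pos [0.4605 0.0993 0.2381] grip 0.0 1.002
[0.46104069 0.09856998 0.02559214] [0.4182504  0.20559853 0.0208625 ] (np.float64(319.2721152741587), np.float64(194.10546121895212))
[0.42281034 0.20231845 0.02642216] [0.4181688  0.20594322 0.02094621]
[ 0.03  0.08 13.76] [0.46043733 0.09916643 0.23806034]
```

Call:
move_arm(
  plan=[
    [0,[0,0,4],[0,0,0]],
    [0,[0,0,8],[0,0,0]],
    [0,[0,0,11],[0,0,0]],
    [0,[0,0,13],[0,0,0]],
    [0,[0,0,13.8],[0,0,0]],
    [0.3,[0,0,13.85],[0,0,0]],
    [0.6,[0,0,13.85],[0,0,0]],
    [1,[0,0,13.85],[0,0,0]],
    [1,[0,0,13.85],[0,0,0]],
    [1,[0,0,13.85],[0,0,0]],
    [1,[0,0,13.85],[0,0,0]],
    [1,[0,0,13.85],[0,0,0]],
  ],
)

```text
time_s: 14.2
ee_pos: [0.4607, 0.0984, 0.1001]
ee_rot: [180.0, -0.0, 26.9]
ft_force: [-1.7, 0.5, 4.1]
opening: 0.588
grasp_force: 45.0
```

Call:
move_arm(
  plan=[
    [1,[0,0,-3.5],[0,0,0]],
    [1,[0,0,-7.5],[0,0,0]],
    [1,[0.5,-1.5,-11.3],[0,0,0]],
    [1,[2,-5,-13.3],[0,0,0]],
    [1,[3.5,-9,-13.5],[0,0,0]],
    [1,[5,-13,-13.5],[0,0,0]],
    [1,[6.5,-17,-13.5],[0,0,0]],
    [1,[8,-20.5,-13.5],[0,0,0]],
    [1,[9.3,-24,-13.5],[0,0,0]],
    [1,[10.1,-25.9,-13.5],[0,0,0]],
    [1,[10.1,-25.9,-13.5],[0,0,0]],
    [1,[10.1,-25.9,-13.5],[0,0,0]],
  ],
)

```text
time_s: 15.2
ee_pos: [0.4329, 0.3756, 0.2341]
ee_rot: [180.0, 0.1, 27.0]
ft_force: [-0.2, -0.5, -0.6]
opening: 0.585
grasp_force: 45.0
```

Run:
```python
from h import *
force(4);w=snap('wrist','w5.png')
st=manip.state();print(rel(st,(.4334,.3750,.2)),st['ee_rot'])
T=st['ee_pos'];print(ring(w,(T[0],T[1],T[2]-.087)),proj(w,(T[0],T[1],T[2]-.087)))
```

```text
15.4 F [-0.29 -0.35 -0.78] [0.31 0.35 0.19] pos [0.4337 0.374  0.2348] grip 44.9996632989496 0.583
[ 0.01 -0.1   3.49] [ 1.79999737e+02 -8.03669097e-03  2.68418892e+01]
[0.44513852 0.37715197 0.01618261] (np.float64(318.58999489421313), np.float64(253.06311696110293))
```

Call:
move_arm(
  plan=[
    [1,[0,-0.1,0.5],[0,0,0]],
    [1,[0,-0.1,1.5],[0,0,0]],
    [1,[0,-0.1,2.3],[0,0,0]],
    [1,[0,-0.1,2.9],[0,0,0]],
    [1,[0,-0.1,3.4],[0,0,0]],
    [1,[0,-0.1,3.8],[0,0,0]],
    [1,[0,-0.1,4.2],[0,0,0]],
    [1,[0,-0.1,4.5],[0,0,0]],
    [1,[0,-0.1,4.5],[0,0,0]],
  ],
)

```text
time_s: 16.2
ee_pos: [0.4329, 0.3758, 0.189]
ee_rot: [180.0, 0.0, 26.9]
ft_force: [1.0, -1.3, -1.8]
opening: 0.587
grasp_force: 45.0
```

```bash
python3 -c "
from h import *
force(4)"
```

```text
16.4 F [ 0.96 -1.27 -0.95] [0.55 0.58 0.57] pos [0.433  0.3759 0.1899] grip 44.999520583078265 0.589
```

Call:
move_arm(
  plan=[
    [1,[0,0.07,0.4],[0,0,0]],
    [1,[0,0.07,0.8],[0,0,0]],
    [1,[0,0.07,1.1],[0,0,0]],
    [1,[0,0.07,1.4],[0,0,0]],
    [1,[0,0.07,1.5],[0,0,0]],
    [1,[0,0.07,1.5],[0,0,0]],
  ],
)

```text
time_s: 16.9
ee_pos: [0.4332, 0.3752, 0.1742]
ee_rot: [180.0, 0.0, 26.9]
ft_force: [2.7, -0.3, -2.0]
opening: 0.587
grasp_force: 45.0
```

```bash
python3 -c "
from h import *
force(4)"
```

```text
17.1 F [ 2.02 -1.03 -2.81] [0.15 0.52 0.28] pos [0.4332 0.3752 0.1744] grip 44.998377012088895 0.587
```

Call:
move_arm(
  plan=[
    [1,[0.04,0.05,0.1],[0,0,0]],
    [1,[0.04,0.05,0.2],[0,0,0]],
    [1,[0.04,0.05,0.3],[0,0,0]],
    [1,[0.04,0.05,0.3],[0,0,0]],
  ],
)

```text
time_s: 17.43
ee_pos: [0.4337, 0.3751, 0.1715]
ee_rot: [-180.0, 0.0, 26.9]
ft_force: [0.7, -0.7, -0.9]
opening: 0.584
grasp_force: 45.0
```

Call:
move_arm(
  plan=[
    [1,[0,0,0.1],[0,0,0]],
    [1,[0,0,0.2],[0,0,0]],
    [1,[0,0,0.2],[0,0,0]],
    [1,[0,0,0.2],[0,0,0]],
  ],
)

```text
time_s: 17.77
ee_pos: [0.4338, 0.3751, 0.1699]
ee_rot: [-180.0, -0.0, 26.9]
ft_force: [-0.8, 0.4, 3.5]
opening: 0.583
grasp_force: 45.0
```

Call:
move_arm(
  plan=[
    [1,[0,0,0.1],[0,0,0]],
    [1,[0,0,0.15],[0,0,0]],
    [1,[0,0,0.15],[0,0,0]],
    [1,[0,0,0.15],[0,0,0]],
  ],
)

```text
time_s: 18.1
ee_pos: [0.4339, 0.3752, 0.1689]
ee_rot: [-180.0, -0.0, 26.9]
ft_force: [-3.6, -1.9, 8.9]
opening: 0.586
grasp_force: 45.0
```

```bash
python3 -c "
from h import *
force(4)"
```

```text
18.3 F [-3.05 -2.03  9.63] [0.48 0.45 0.2 ] pos [0.4339 0.3752 0.1689] grip 45.00349433161318 0.581
```

Call:
move_arm(
  plan=[
    [1,[0,0,0.05],[0,0,0]],
    [1,[0,0,0.1],[0,0,0]],
    [1,[0,0,0.12],[0,0,0]],
    [1,[0,0,0.12],[0,0,0]],
    [1,[0,0,0.12],[0,0,0]],
  ],
)

```text
time_s: 18.72
ee_pos: [0.4339, 0.3752, 0.1682]
ee_rot: [-180.0, -0.1, 26.9]
ft_force: [-4.6, -3.8, 16.1]
opening: 0.581
grasp_force: 45.0
```

```bash
python3 -c "
from h import *
force(4)"
```

```text
18.92 F [-4.3  -2.81 14.52] [0.65 0.5  0.31] pos [0.4339 0.3752 0.1682] grip 45.005926648154855 0.586
```

Call:
move_arm(
  plan=[
    [1,[0,0,-0.08],[0,0,0]],
    [0.2,[0,0,-0.08],[0,0,0]],
    [0.2,[0,0,-0.08],[0,0,0]],
    [0.2,[0,0,-0.08],[0,0,0]],
    [0.2,[0,0,-3],[0,0,0]],
    [0,[0,0,-6.5],[0,0,0]],
    [0,[-2,3,-7],[0,0,0]],
    [0,[-4,6.5,-7],[0,0,0]],
    [0,[-6,10,-7],[0,0,0]],
    [0,[-8,13.5,-7],[0,0,0]],
    [0,[-8.8,14.9,-7],[0,0,0]],
    [0,[-8.8,14.9,-7],[0,0,0]],
  ],
)

```text
time_s: 19.92
ee_pos: [0.4227, 0.1997, 0.237]
ee_rot: [180.0, 0.0, 26.7]
ft_force: [0.1, 0.2, -0.3]
opening: 1.0
grasp_force: 0.0
```

Run:
```python
from h import *
force(4)
w=snap('wrist','w6.png');p=(.422,.203,.008)
c=ring(w,p);print(c,proj(w,p))
st=manip.state();print(rel(st,(c[0],c[1],.0985)),st['ee_pos'])
```

```text
20.12 F [ 0.41 -0.08  0.56] [0.28 0.51 0.32] pos [0.4229 0.2031 0.2369] grip 0.0 1.002
[0.42349644 0.20227072 0.02635903] (np.float64(319.0699318968943), np.float64(192.46091440359535))
[ 0.02  0.11 13.83] [0.42282271 0.20319622 0.23677087]
```

View pics/w6.png

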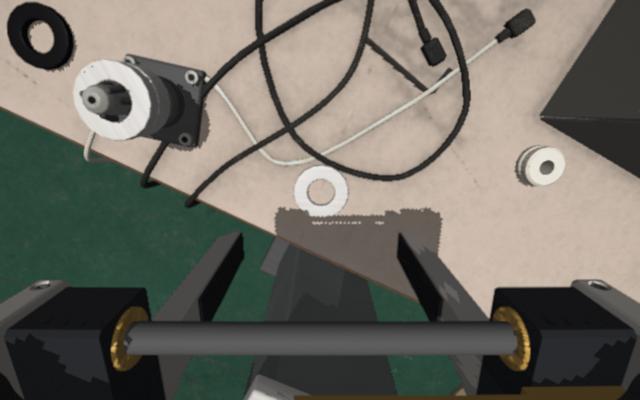

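The picture shows the two rings seated level on the arbor at (113,97) and the thin ring at (321,190), centred between the fingers.

Call:
move_arm(
  plan=[
    [0,[0,0.05,4],[0,0,0]],
    [0,[0,0.05,8],[0,0,0]],
    [0,[0,0.05,11],[0,0,0]],
    [0,[0,0.05,13],[0,0,0]],
    [0,[0,0.05,13.7],[0,0,0]],
    [0.3,[0,0.05,13.85],[0,0,0]],
    [0.6,[0,0.05,13.85],[0,0,0]],
    [1,[0,0.05,13.85],[0,0,0]],
    [1,[0,0.05,13.85],[0,0,0]],
    [1,[0,0.05,13.85],[0,0,0]],
    [1,[0,0.05,13.85],[0,0,0]],
    [1,[0,0.05,13.85],[0,0,0]],
  ],
)

```text
time_s: 21.17
ee_pos: [0.4232, 0.202, 0.0988]
ee_rot: [180.0, -0.0, 26.9]
ft_force: [-1.3, 0.4, 2.3]
opening: 0.579
grasp_force: 45.0
```

Call:
move_arm(
  plan=[
    [1,[0,0,-3],[0,0,0]],
    [1,[0,0,-7],[0,0,0]],
    [1,[0.5,-1,-11],[0,0,0]],
    [1,[2,-3,-13],[0,0,0]],
    [1,[4,-6.5,-13.5],[0,0,0]],
    [1,[6,-10,-13.5],[0,0,0]],
    [1,[8,-13.5,-13.5],[0,0,0]],
    [1,[8.8,-14.9,-13.5],[0,0,0]],
    [1,[8.8,-15,-13.5],[0,0,0]],
    [1,[8.8,-15,-13.5],[0,0,0]],
    [1,[8.8,-15,-13.5],[0,0,0]],
  ],
)

```text
time_s: 22.08
ee_pos: [0.4335, 0.3748, 0.2333]
ee_rot: [180.0, 0.0, 26.9]
ft_force: [0.3, -0.4, -0.8]
opening: 0.581
grasp_force: 45.0
```

Run:
```python
from h import *
force(4);w=snap('wrist','w7.png')
st=manip.state();print(rel(st,(.4337,.3751,.195)),st['ee_rot'])
```

```text
22.28 F [-0.1  -0.28 -0.03] [0.29 0.32 0.36] pos [0.4339 0.3746 0.2337] grip 44.99983065761626 0.585
[ 0.   -0.03  3.87] [-1.79997875e+02 -1.67702990e-02  2.68602077e+01]
```

View pics/w7.png

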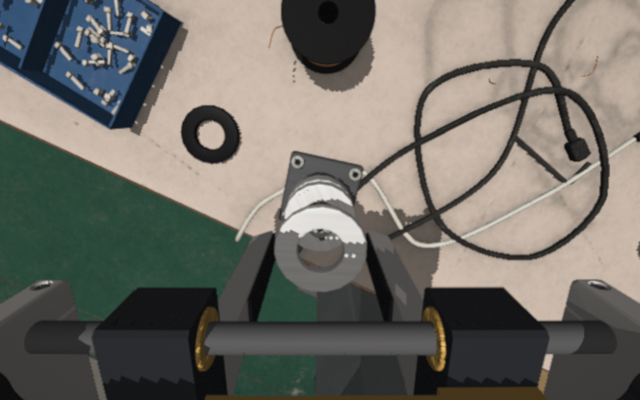

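The thin ring is held level over the arbor at (320,250), with the stack below it. Descending now.

Call:
move_arm(
  plan=[
    [1,[0,-0.03,0.6],[0,0,0]],
    [1,[0,-0.03,1.6],[0,0,0]],
    [1,[0,-0.03,2.5],[0,0,0]],
    [1,[0,-0.03,3.2],[0,0,0]],
    [1,[0,-0.03,3.6],[0,0,0]],
    [1,[0,-0.03,4.0],[0,0,0]],
    [1,[0,-0.03,4.4],[0,0,0]],
    [1,[0,-0.03,4.7],[0,0,0]],
    [1,[0,-0.03,4.7],[0,0,0]],
  ],
)

```text
time_s: 23.08
ee_pos: [0.4334, 0.3757, 0.1858]
ee_rot: [180.0, 0.0, 26.9]
ft_force: [0.3, -1.0, -1.9]
opening: 0.586
grasp_force: 45.0
```

```bash
python3 -c "
from h import *
force(4)"
```

```text
23.28 F [ 0.13 -0.62 -1.49] [0.18 0.46 0.13] pos [0.4335 0.3758 0.1866] grip 44.999477989040315 0.578
```

Call:
move_arm(
  plan=[
    [1,[0,0.03,0.1],[0,0,0]],
    [1,[0,0.03,0.2],[0,0,0]],
    [1,[0,0.03,0.3],[0,0,0]],
    [1,[0,0.03,0.3],[0,0,0]],
  ],
)

```text
time_s: 23.62
ee_pos: [0.4336, 0.3755, 0.1834]
ee_rot: [-180.0, -0.0, 26.9]
ft_force: [-0.1, 0.4, 0.4]
opening: 0.585
grasp_force: 45.0
```

Call:
move_arm(
  plan=[
    [1,[0,0,0.1],[0,0,0]],
    [1,[0,0,0.2],[0,0,0]],
    [1,[0,0,0.2],[0,0,0]],
    [1,[0,0,0.2],[0,0,0]],
  ],
)

```text
time_s: 23.95
ee_pos: [0.4337, 0.3755, 0.1817]
ee_rot: [-180.0, -0.0, 26.9]
ft_force: [-0.8, -0.7, 4.3]
opening: 0.584
grasp_force: 45.0
```

Call:
move_arm(
  plan=[
    [1,[0,0,0.1],[0,0,0]],
    [1,[0,0,0.15],[0,0,0]],
    [1,[0,0,0.15],[0,0,0]],
    [1,[0,0,0.15],[0,0,0]],
  ],
)

```text
time_s: 24.28
ee_pos: [0.4338, 0.3756, 0.1807]
ee_rot: [-180.0, -0.1, 26.9]
ft_force: [-2.4, -2.0, 9.5]
opening: 0.583
grasp_force: 45.0
```

```bash
python3 -c "
from h import *
force(4)"
```

```text
24.48 F [-1.99 -2.17  8.91] [0.24 0.14 0.36] pos [0.4338 0.3756 0.1808] grip 45.00351693481207 0.583
```

Call:
move_arm(
  plan=[
    [1,[0,0,0.05],[0,0,0]],
    [1,[0,0,0.1],[0,0,0]],
    [1,[0,0,0.13],[0,0,0]],
    [1,[0,0,0.13],[0,0,0]],
    [1,[0,0,0.13],[0,0,0]],
  ],
)

```text
time_s: 24.9
ee_pos: [0.4338, 0.3756, 0.1799]
ee_rot: [-180.0, -0.1, 26.9]
ft_force: [-4.0, -2.7, 14.9]
opening: 0.587
grasp_force: 45.0
```

```bash
python3 -c "
from h import *
force(4)"
```

```text
25.1 F [-3.59 -3.32 14.69] [0.34 0.37 0.19] pos [0.4338 0.3756 0.18  ] grip 45.00514717306942 0.584
```

Call:
move_arm(
  plan=[
    [1,[0,0,0.04],[0,0,0]],
    [1,[0,0,0.04],[0,0,0]],
    [1,[0,0,0.04],[0,0,0]],
    [1,[0,0,-0.08],[0,0,0]],
    [0.2,[0,0,-0.08],[0,0,0]],
    [0.2,[0,0,-0.08],[0,0,0]],
    [0.2,[0,0,-0.08],[0,0,0]],
    [0,[0,0,-3],[0,0,0]],
    [0,[0,0,-6.5],[0,0,0]],
    [0,[-4,0,-8],[0,0,0]],
    [0,[-8,0,-8],[0,0,0]],
    [0,[-10,0,-8],[0,0,0]],
  ],
)

```text
time_s: 26.1
ee_pos: [0.3419, 0.3289, 0.259]
ee_rot: [-180.0, -0.0, 26.9]
ft_force: [0.4, -0.2, 0.3]
opening: 0.998
grasp_force: 0.0
```

Run:
```python
from h import *
force(4);w=snap('wrist','w8.png');s=snap('scene','s8.png')
a=cv2.imread('pics/w8.png');b=cv2.imread('pics/s8.png')
u,v=map(int,proj(w,(.4337,.3752,.06)));U,V=map(int,proj(s,(.4337,.3752,.06)))
f=lambda i,u,v,r:cv2.resize(i[max(v-r,0):v+r,max(u-r,0):u+r],(400,400),interpolation=cv2.INTER_CUBIC)
cv2.imwrite('pics/c8.png',np.hstack([f(a,u,v,60),f(b,U,V,30)]))
```

```text
26.3 F [0.3  0.28 0.82] [0.32 0.47 0.56] pos [0.3446 0.3304 0.259 ] grip 0.0 0.999
```

View pics/c8.png

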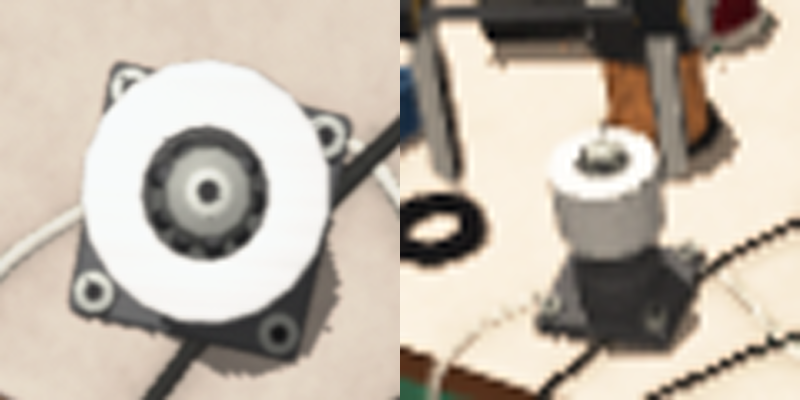

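The close-ups show a compact, level stack centred on the arbor, with no gaps and the gripper clear of it. Handing in.

```bash
python3 -c "
from bench import manip
print(manip.finish_job())"
```

```text
the job is handed in; nothing more can be done
None
```

I handed the job in at about 26 s: all three rings are on the arbor, thick, then middle, then thin on top, each pressed home at about 12–15 N at the wrist. The last pictures showed the stack level with no visible gaps and the gripper clear; the hand-in gave no verdict.

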